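# Fit the gears, sleeve and cam on two upright shafts

### The arm

A 7-joint arm with a two-finger parallel gripper is mounted at the origin on the work surface. World frame = base frame: x ahead of the robot, y to its left, z up, the work surface at z = 0. Lengths are in m, angles in rad, forces in N, time in s.
With the tool pointing down it reaches from about 0.425 to 0.925 m from the base axis. Payload 6.8 kg.
Tool frame: the origin (TCP) lies midway between the tips of the shut fingers; the grasp point (between the pads) lies bot.grip_point_offset behind it (bot.grip_point_offset is the distance from the TCP to the grasp point, in m); z points along the fingers, y is the line along which they close (so a half turn about z gives the same grasp; the last joint's range is limited). The gripper opens to 85 mm and grips with 20 to 120 N. Pads are 22 mm wide; open, the fingers measure 114 mm over their backs; the gripper's body (76 mm by 85 mm) begins 54 mm behind the grasp point. The pads swing forward as they close: fully open they stand 13 mm farther back than shut.
Start: joints at [1.105, 0.477, 0.022, 1.555, -0.011, 1.109, -0.083], TCP at [0.236, -0.632, 0.231] pointing down, gripper open.
Joint ranges: [-2.96, 2.96], [-0.34, 2.1], [-1.41, 1.46], [0.24, 2.44], [-1.37, 4.51], [0.17, 1.92], [-2.96, 2.96]. Speed limits (rad/s): [2.39, 2.39, 3.14, 3.14, 3.14, 3.14, 3.14].

### API

Orientations are given as a unit quaternion [w, x, y, z].
In Python, from station import get_obs, cams, job, bot gives the robot as it stands.
- The arm moves only by the tool arm_command, never from a script. Its argument "rows" is a list that holds one entry, the list of rows, each a list of 5 numbers: the finger opening in mm, from 0 to 85.4, then the shift along the world's x, y, z in units of 60 mm (1.0 is 60 mm), then the turn about the world's z in units of 0.08 rad (1.0 is 0.08 rad). In form: [[[grip, x, y, z, turn], ...]]. A call has exactly 10 rows; each row shifts and turns the commanded pose from where the row before left it; what a row does not reach is not made up. A row lasts 1/8 s, in which the tool goes at most 62.5 mm and 10.7 degrees, less where a joint would pass 70% of its speed; a pose out of reach is approached as far as the arm can. A call with a number of a shift or a turn outside -1 to 1 is refused whole. A call with a gripper value outside its range is refused whole. The fingers move at their own pace and stop on an object; "newtons" is the grip in N (left out, the last holds). Time passes only in rows, so rows that do not move let the fingers close, or fill a call up. It gives the time, the measured TCP pose, the force, the opening and the grip force at its end, in the units of the state.
- get_obs(): the state, without advancing time (a new reading comes with each control period).
- cams.read_camera(name): name is "scene" or "top" or "wrist"; returns the picture (480x640x3 uint8, red, green, blue); there is no depth.
- cams.camera_params(name): a dict with "K" (3x3 intrinsics, pixels), "extrinsics" (4x4, takes a point from camera to world coordinates). Camera axes: x right, y down, z forward; pixel columns grow to the right and rows downward; lengths in m; the calibration is good to about 2 mm. A picture is of the moment at which its call begins: read the wrist's pose just before it. camera_params takes no time and is no camera call; for the wrist camera it gives the pose at the moment of the call.
- job.hand_in(): hands the job in; it is judged then, once.
The state is a dict: "t": time; "q": joint angles; "joint_vel": joint speeds; "joint_torque": joint torques, N m; "eef_pos": TCP position; "tool_rot": TCP orientation; "contact_force": force on the tool from outside, world axes, zero at the start; "torque": the same for the moment, N m; "gripper_width": opening from 0.0 (shut) to 1.0 (fully open); "grasp_force": force on a finger pad.
Only numpy, scipy, OpenCV 4.12 (cv2) and the standard library are available. Lean on these libraries where they do the work, as an engineer would, in place of code of your own. Each camera call takes 0.05 s, during which the arm holds its last target. There are 200 camera calls.

### The job

Build up the two upright shafts on the bench. On the tall shaft (round base) thread first the large gear, then the plain sleeve, then the cam, each lying flat and fully down on the one before; last, thread the small gear onto the short shaft (square base), fully down on its base. Leave the tub, the screw box and the hand tools where they lie.

Things in the scene. Friction and masses are not known exactly. Their poses are not given: they have to be found in the camera images.
- large_gear: Steel spur gear, the larger of two, lying flat: 60 mm over its 24 teeth, 18 mm thick, plain through bore 24 mm. Origin: centre of its underside, z up along the bore. About 0.3 kg. Top and bottom are alike.
- sleeve: Plain smooth steel spacer tube standing on end, no teeth: outer diameter 34 mm, 24 mm tall, bore 24 mm. Origin: centre of its underside, z up along the bore. About 0.08 kg.
- cam: Egg-shaped smooth steel cam plate lying flat, 16 mm thick: a round disc of 46 mm diameter about the 24 mm bore, with a rounded nose that reaches 34 mm from the bore's centre along its +x axis. It is 46 mm wide along its own y axis, where it is best gripped. Origin: centre of the bore at the underside, z up. About 0.2 kg.
- small_gear: Steel spur gear, the smaller of two, lying flat: 42 mm over its 16 teeth, 18 mm thick, bore 24 mm. Origin: centre of its underside, z up along the bore. About 0.1 kg.
- tall_shaft: Fixed upright shaft on a round grey base (80 mm diameter, 15 mm high). Shaft 16 mm in diameter (bores are 24), straight to 65 mm above the bench, then a nose tapering to 6 mm at its top, 77 mm above the bench. Origin: on the axis at the underside of the base, z up. Seated undersides above the origin: large gear 15 mm, sleeve 33 mm, cam 57 mm; parts may be turned any way about the shaft.
- short_shaft: Fixed upright shaft on a square grey base (72 by 72 mm, 15 mm high, 4 mm bolt heads 29 mm from the centre both ways). Shaft 16 mm in diameter, straight to 37 mm above the bench, then a nose tapering to 6 mm at its top, 49 mm above the bench. Origin: on the axis at the underside of the base, z up. The small gear seats with its underside 15 mm above the origin.
- tub: Closed white plastic tub with a red lid, 68 mm in diameter, 56 mm high; to be left alone. Origin: centre of its underside.
- screw_box: Small open blue box of nuts, 75 by 55 mm (x, y), 32 mm high; to be left alone. Origin: centre of its underside.
- screwdriver: Green-handled screwdriver lying on the bench to the left of the parts, about 190 mm long along its x axis, handle to -x; to be left alone.
- wrench: Steel wrench lying on the bench beyond the parts, about 180 mm long along its x axis, handle to -x; to be left alone.
There are look-alikes about, which are no part of the job. What is shaped like the sleeve but brown or red is not meant.

How it is judged:
By the outcome, as a careful person would: the job done as asked, in the order asked, and still so for the second after the job is handed in, with the robot touching nothing.
It also fails if it takes over 112 s, if anything falls off the work surface, if the arm or the gripper's body presses on something with over 40 N, if the wrist force passes 120 N, or if a joint passes its speed limit or range.

## Working session

There is one attempt and no reset: what is moved stays moved. The work goes in short steps, Python scripts to look and compute and a tool call to move; the robot and the scene stay as the last step left them, time stands still between calls to the robot, and variables do not carry over. Pictures are saved under pics/ and viewed, at most 14 in all, crops included, and the job is handed in when it is done.

Besides the shell and the picture viewer there is one more tool, called as a command line: name --argument value ..., lists and objects as JSON in quotes. arm_command: Moves the arm, as the interface text tells. Its arguments: {"type":"object","properties":{"rows":{"type":"array"},"newtons":{"type":"number"}},"required":["rows"]}

```bash
mkdir -p pics; cat > h.py <<'E'
import numpy as np, cv2
from station import get_obs, cams, job, bot
def snap(n,f):
    P=cams.camera_params(n); im=cams.read_camera(n); cv2.imwrite('pics/'+f,im[:,:,::-1]); return im,P
def p2w(P,u,v,z):
    K=P['K'];E=np.array(P['extrinsics']);d=E[:3,:3]@np.linalg.solve(np.array(K),[u,v,1.]);o=E[:3,3]
    return o+d*(z-o[2])/d[2]
def w2p(P,X):
    E=np.linalg.inv(np.array(P['extrinsics']));c=E[:3,:3]@np.array(X)+E[:3,3];p=np.array(P['K'])@c;return p[:2]/p[2]
E
python3 - <<'E'
from h import *
for n in('top','scene'):
    im,P=snap(n,n+'1.png');print(n,np.round(P['K'],1).tolist(),np.round(P['extrinsics'],3).tolist())
o=get_obs();print({k:np.round(v,3).tolist() for k,v in o.items()},bot.grip_point_offset)
E
```

```text
top [[475.3, 0.0, 312.9], [0.0, 475.3, 246.6], [0.0, 0.0, 1.0]] [[-0.022, -0.985, 0.171, 0.479], [-0.999, 0.028, 0.033, 0.053], [-0.037, -0.171, -0.985, 0.881], [0.0, 0.0, 0.0, 1.0]]
scene [[549.1, 0.0, 323.2], [0.0, 549.1, 238.9], [0.0, 0.0, 1.0]] [[0.307, 0.689, -0.656, 1.338], [0.952, -0.222, 0.213, -0.159], [0.001, -0.69, -0.724, 0.818], [0.0, 0.0, 0.0, 1.0]]
{'t': 0.1, 'q': [1.105, 0.478, 0.022, 1.556, -0.012, 1.109, -0.083], 'joint_vel': [-0.0, -0.002, -0.0, -0.002, -0.0, -0.001, -0.001], 'joint_torque': [0.004, -59.776, 1.614, -28.195, 0.013, 0.005, -0.0], 'eef_pos': [0.236, -0.632, 0.23], 'tool_rot': [-0.001, 0.984, 0.178, -0.0], 'contact_force': [0.366, 0.009, -0.759], 'torque': [0.03, -0.001, -0.022], 'grasp_force': 0.0, 'gripper_width': 0.998} 0.0187
```

View pics/top1.png

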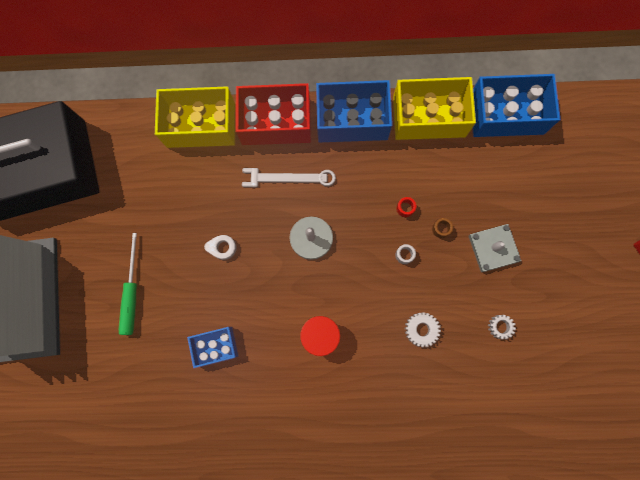

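View pics/scene1.png

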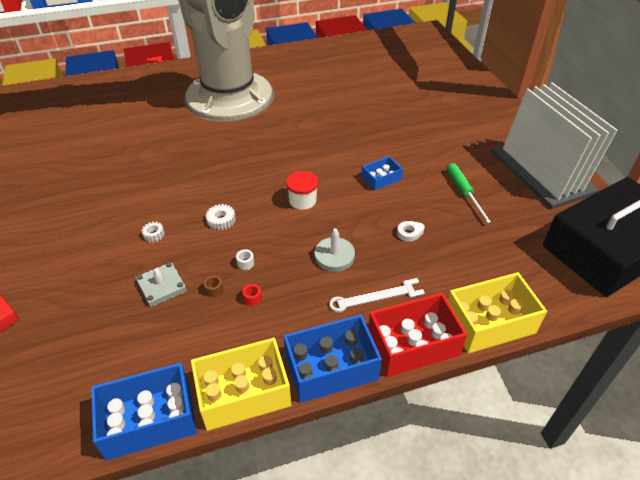

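The top view shows the large gear at (423,330), small gear (502,327), steel sleeve (406,254), cam (222,247, nose to image left), tall shaft base (311,238) and short shaft base (496,248). The red (406,207) and brown (443,228) rings are the look-alikes.

```bash
cat >> h.py <<'E'
a=np.linspace(0,2*np.pi,90)[:-1]
def ring(r,z): return np.c_[r*np.cos(a),r*np.sin(a),0*a+z]
def cyl(r,h,z0=0): return np.r_[ring(r,z0),ring(r,z0+h)]
sq=np.array([[x,y,z] for x in(-.036,.036) for y in(-.036,.036) for z in(0,.015)])
camdisc=np.r_[cyl(.023,.016),cyl(.008,.016)+[.026,0,0]]
def comp(im,u,v,gray=70,sat=60):
    hsv=cv2.cvtColor(im,cv2.COLOR_RGB2HSV);m=((hsv[...,1]<sat)&(hsv[...,2]>gray)).astype(np.uint8)
    n,l,s,c=cv2.connectedComponentsWithStats(m)
    ys,xs=np.nonzero(l>0);k=np.argmin((xs-u)**2+(ys-v)**2+1e6*(s[l[ys,xs],4]<30));L=l[ys[k],xs[k]]
    return cv2.convexHull(np.argwhere(l==L)[:,::-1].astype(np.float32))[:,0]
def cen(h):
    m=cv2.moments(h.astype(np.float32));return np.array([m['m10'],m['m01']])/m['m00'],m['m00']
def fit(P,hull,pts,th=0,z=0):
    """xy such that projected hull centroid matches"""
    c,A=cen(hull);X=p2w(P,*c,z)[:2];R=np.array([[np.cos(th),-np.sin(th)],[np.sin(th),np.cos(th)]])
    for _ in range(6):
        q=pts.copy();q[:,:2]=pts[:,:2]@R.T+X;q[:,2]+=z
        hp=cv2.convexHull(np.array([w2p(P,x) for x in q],np.float32))[:,0];cp,Ap=cen(hp)
        X=X+p2w(P,*c,z+.01)[:2]-p2w(P,*cp,z+.01)[:2]
    return X,A/Ap
E
python3 - <<'E'
from h import *
T=[('large',(423,330),(220,217),cyl(.030,.018)),('small',(502,327),(153,232),cyl(.021,.018)),('sleeve',(406,254),(245,260),cyl(.017,.024)),
('cam',(222,247),(410,231),camdisc),('tall',(311,238),(334,254),None),('short',(496,248),(161,284),None)]
tall=np.r_[cyl(.04,.015),cyl(.008,.05,.015),ring(.003,.077)];short=np.r_[sq]
ims={n:(cv2.imread(f'pics/{n}1.png')[:,:,::-1].copy(),cams.camera_params(n)) for n in('top','scene')}
for nm,a1,a2,p in T:
    for n,uv in(('top',a1),('scene',a2)):
        im,P=ims[n];h=comp(im,*uv)
        if nm=='tall':p=tall
        if nm=='short':p=np.r_[short,cyl(.008,.022,.015),ring(.003,.049)]
        th=0
        if nm=='cam':
            w=np.array([p2w(P,*x,.016)[:2] for x in h]);c=w.mean(0);b=w[np.argmax(np.linalg.norm(w-p2w(P,*cen(h)[0],.016)[:2],axis=1))]
            th=np.arctan2(*(b-p2w(P,*cen(h)[0],.016)[:2])[::-1])
        if nm=='short':
            th=np.radians(cv2.minAreaRect(np.array([p2w(P,*x,.01)[:2] for x in h],np.float32)*1000)[2])
        X,r=fit(P,h,p,th);print(nm,n,np.round(X,4),'area ratio',round(r,2),'th',round(th,2),'reach',round(np.linalg.norm(X),3))
for n,uv in(('top',(309,229)),('top',(500,245)),):pass
E
```

```text
large top [ 0.4748 -0.1114] area ratio 0.94 th 0 reach 0.488
large scene [ 0.4751 -0.109 ] area ratio 0.92 th 0 reach 0.487
small top [ 0.4767 -0.2518] area ratio 0.93 th 0 reach 0.539
small scene [ 0.4769 -0.2494] area ratio 0.9 th 0 reach 0.538
sleeve top [ 0.612  -0.0879] area ratio 0.89 th 0 reach 0.618
sleeve scene [ 0.6122 -0.0857] area ratio 0.88 th 0 reach 0.618
cam top [0.6351 0.2516] area ratio 0.92 th 1.5 reach 0.683
cam scene [0.636  0.2544] area ratio 0.96 th 1.95 reach 0.685
tall top [0.6483 0.085 ] area ratio 0.94 th 0 reach 0.654
tall scene [0.6484 0.0873] area ratio 0.93 th 0 reach 0.654
short top [ 0.6196 -0.2519] area ratio 0.97 th 0.25 reach 0.669
short scene [ 0.6195 -0.2498] area ratio 0.98 th 0.25 reach 0.668
```

arm_command --rows '[[[85, 0.4, 0.85, 0, 1], [85, 0.4, 0.85, 0, 1], [85, 0.4, 0.85, 0, 1], [85, 0.4, 0.85, 0, 1], [85, 0.4, 0.85, 0, 1], [85, 0.4, 0.85, 0, 1], [85, 0.4, 0.85, 0, 1], [85, 0.4, 0.85, 0, 1], [85, 0.4, 0.85, 0, 1], [85, 0.4, 0.85, 0, 1]]]' --newtons 40

```text
t: 1.35
eef_pos: [0.4767, -0.1206, 0.2312]
tool_rot: [0.0, 0.836, 0.548, -0.0]
contact_force: [1.5, -0.3, 0.0]
gripper_width: 0.997
grasp_force: 0.0
```

```bash
cat >> h.py <<'E'
def st():
    o=get_obs();w,x,y,z=o['tool_rot'];phi=np.arctan2(1-2*(x*x+z*z),2*(x*y-w*z))
    print('t',round(o['t'],2),'p',np.round(o['eef_pos'],4),'phi',round(phi,3),'F',np.round(o['contact_force'],1),'w',round(o['gripper_width'],3),'gf',round(o['grasp_force'],1),'q7',round(o['q'][6],2));return np.array(o['eef_pos'])
E
python3 - <<'E'
from h import *
p=st();im,P=snap('wrist','w1.png');print(np.round(P['extrinsics'],3).tolist())
print(w2p(P,[.475,-.1102,.018]))
E
```

```text
t 1.35 p [ 0.4767 -0.1206  0.2312] phi -0.411 F [ 1.5 -0.3  0. ] w 0.997 gf 0.0 q7 -0.38
[[0.917, -0.383, -0.113, 0.505], [-0.4, -0.878, -0.262, -0.054], [0.001, 0.285, -0.958, 0.374], [0.0, 0.0, 0.0, 1.0]]
[312.64782521 193.50902141]
```

View pics/w1.png

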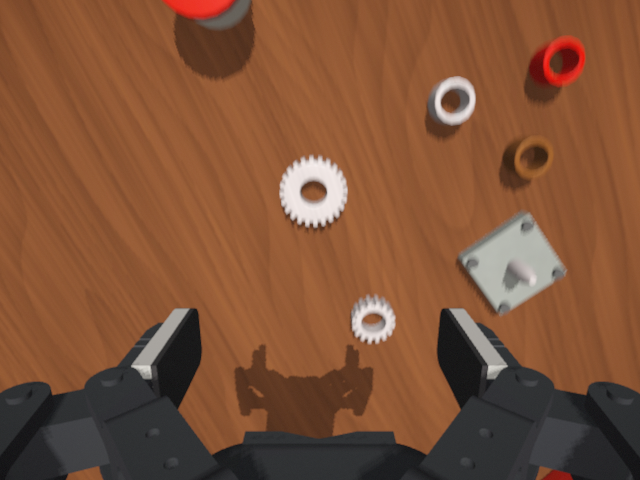

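Wrist view: large gear centred near (314,191), predicted (312.6,193.5), so it agrees within ~2 mm. Sleeve at (452,101), small gear (373,320), short shaft (513,262).

```bash
python3 - <<'E'
from h import *
P=cams.camera_params('wrist');im=cv2.imread('pics/w1.png')[:,:,::-1].copy()
for nm,uv,p,th in(('large',(300,175),cyl(.03,.018),0),('small',(373,300),cyl(.021,.018),0),('sleeve',(452,84),cyl(.017,.024),0),('short',(490,262),np.r_[sq,cyl(.008,.022,.015),ring(.003,.049)],.25)):
    X,r=fit(P,comp(im,*uv),p,th);print(nm,X.round(4),round(r,2))
E
```

```text
large [ 0.4793 -0.1004] 1.05
small [ 0.4831 -0.2417] 1.0
sleeve [ 0.6174 -0.075 ] 1.01
short [ 0.6271 -0.2397] 1.0
```

```bash
cat > wl.py <<'E'
from h import *
import sys
G={'large':((.475,-.11),cyl(.03,.018)),'small':((.477,-.2506),cyl(.021,.018)),'sleeve':((.612,-.087),cyl(.017,.024)),'cam':((.6355,.253),camdisc),'short':((.6196,-.251),np.r_[sq,cyl(.008,.022,.015),ring(.003,.049)]),'tall':((.6484,.0862),np.r_[cyl(.04,.015),cyl(.008,.05,.015),ring(.003,.077)])}
p=st();im,P=snap('wrist',sys.argv[1])
for nm in sys.argv[2:]:
    c,pts=G[nm];u=w2p(P,[*c,.015]);th={'short':.25,'cam':1.7}.get(nm,0)
    h=comp(im,*u);X,r=fit(P,h,pts,th);print(nm,X.round(4),round(r,2),'TCP->',(X-p[:2]).round(4),'units',((X-p[:2])/.06).round(3))
E
python3 wl.py w2.png large small sleeve short
```

```text
t 1.4 p [ 0.48   -0.1122  0.2317] phi -0.398 F [3.2 6.1 0.3] w 0.999 gf 0.0 q7 -0.39
large [ 0.4749 -0.1116] 1.0 TCP-> [-0.0051  0.0006] units [-0.085  0.01 ]
small [ 0.4766 -0.2525] 0.98 TCP-> [-0.0033 -0.1403] units [-0.056 -2.338]
sleeve [ 0.6124 -0.0881] 0.94 TCP-> [0.1324 0.0241] units [2.207 0.402]
short [ 0.62   -0.2529] 0.99 TCP-> [ 0.1401 -0.1407] units [ 2.334 -2.345]
```

arm_command --rows '[[[85, 0, 0.175, -0.4, 0], [85, 0, 0, -0.4, 0], [85, 0, 0, -0.4, 0], [85, 0, 0, -0.4, 0], [85, 0, 0, -0.4, 0], [85, 0, 0, -0.4, 0], [85, 0, 0, -0.4, 0], [85, 0, 0, 0, 0], [85, 0, 0, 0, 0], [85, 0, 0, 0, 0]]]'

```text
t: 2.7
eef_pos: [0.4771, -0.112, 0.0643]
tool_rot: [0.001, 0.837, 0.547, 0.001]
contact_force: [0.6, -0.4, -0.1]
gripper_width: 0.994
grasp_force: 0.0
```

arm_command --rows '[[[85, -0.035, 0, -0.3, 0], [85, 0, 0, -0.35, 0], [85, 0, 0, -0.25, 0], [85, 0, 0, -0.12, 0], [85, 0, 0, 0, 0], [50, 0, 0, 0, 0], [50, 0, 0, 0, 0], [50, 0, 0, 0, 0], [50, 0, 0, 0, 0], [50, 0, 0, 0, 0]]]'

```text
t: 3.95
eef_pos: [0.475, -0.1119, 0.0032]
tool_rot: [0.001, 0.837, 0.547, 0.001]
contact_force: [-1.4, 0.7, 6.6]
gripper_width: 0.672
grasp_force: 41.1
```

arm_command --rows '[[[50, 0, 0, 0.4, 0], [50, 0, 0, 0.7, 0], [50, 0, 0, 0.7, 0], [50, 0.45, 0.5, 0.1, 0], [50, 0.55, 0.6, 0, 0], [50, 0.6, 0.7, 0, 0], [50, 0.6, 0.7, 0, 0], [50, 0.45, 0.5, 0, 0], [50, 0.24, 0.28, 0, 0], [50, 0, 0, 0, 0]]]'

```text
t: 5.2
eef_pos: [0.6479, 0.0872, 0.1159]
tool_rot: [-0.001, 0.836, 0.548, 0.0]
contact_force: [-0.9, -0.7, -2.2]
gripper_width: 0.674
grasp_force: 44.0
```

```bash
python3 wl.py w3.png tall; python3 wl.py w4.png cam
```

```text
t 5.2 p [0.6479 0.0872 0.1159] phi -0.41 F [-0.9 -0.7 -2.2] w 0.674 gf 44.0 q7 -0.86
tall [0.6313 0.0492] 2.58 TCP-> [-0.0165 -0.038 ] units [-0.276 -0.634]
t 5.25 p [0.6471 0.0853 0.1157] phi -0.412 F [-0.9  0.1 -2.6] w 0.675 gf 44.0 q7 -0.86
cam [0.63   0.2296] 0.17 TCP-> [-0.0171  0.1444] units [-0.286  2.406]
```

View pics/w4.png

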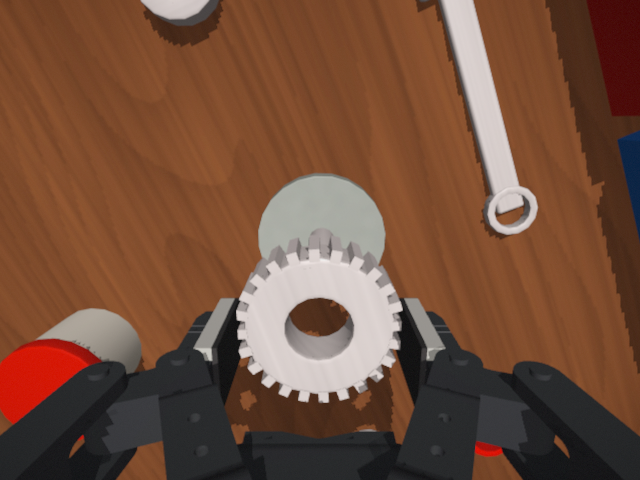

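The gear hangs level, bore centre about (319,328); the grey base is seen with its edges at (259,235), (322,174), (385,235).

```bash
python3 - <<'E'
from h import *
p=st();P=cams.camera_params('wrist')
pts=[(285,328),(354,328),(319,297),(319,360)]
print('bore', np.mean([p2w(P,*u,.1307)[:2] for u in pts],0))
R=ring(.04,.015);
for c in((.6484,.085),(.6484,.0868)):
    q=np.array([w2p(P,[x+c[0],y+c[1],z]) for x,y,z in R]);print(c,q[:,0].min(),q[:,0].max(),q[:,1].min())
E
```

```text
t 5.3 p [0.6468 0.084  0.1157] phi -0.413 F [-0.8 -1.4 -3.2] w 0.674 gf 44.0 q7 -0.86
bore [0.64702351 0.0853871 ]
(0.6484, 0.085) 257.20548951145446 385.3296443896889 172.2380863068949
(0.6484, 0.0868) 255.92743635673983 384.2905590135515 169.45475359385273
```

arm_command --rows '[[[50, 0.02, 0.01, 0, 0], [50, 0, 0, -0.15, 0], [50, 0, 0, -0.2, 0], [50, 0, 0, -0.2, 0], [50, 0, 0, -0.2, 0], [50, 0, 0, -0.2, 0], [50, 0, 0, -0.2, 0], [50, 0, 0, -0.15, 0], [50, 0, 0, 0, 0], [50, 0, 0, 0, 0]]]'

```text
t: 6.55
eef_pos: [0.6493, 0.0858, 0.0385]
tool_rot: [0.0, 0.837, 0.547, 0.0]
contact_force: [0.9, -1.1, -3.5]
gripper_width: 0.676
grasp_force: 44.0
```

Free on the shaft. Lower to the seat, release, rise.

arm_command --rows '[[[50, -0.01, -0.01, -0.15, 0], [50, 0, 0, -0.12, 0], [50, 0, 0, -0.05, 0], [50, 0, 0, 0, 0], [85, 0, 0, 0, 0], [85, 0, 0, 0, 0], [85, 0, 0, 0, 0], [85, 0, 0, 0.3, 0], [85, 0, 0, 0.6, 0], [85, 0, 0, 0.7, 0]]]'

```text
t: 7.8
eef_pos: [0.6481, 0.085, 0.1167]
tool_rot: [-0.0, 0.837, 0.547, -0.0]
contact_force: [0.8, 0.6, -0.6]
gripper_width: 0.996
grasp_force: 0.0
```

```bash
python3 - <<'E'
from h import *
st();snap('wrist','w5.png');im,P=snap('scene','s2.png');cv2.imwrite('pics/s2c.png',cv2.resize(im[180:320,240:440,::-1],None,fx=4,fy=4)[:600,:800])
E
```

```text
t 7.8 p [0.6481 0.085  0.1167] phi -0.413 F [ 0.8  0.6 -0.6] w 0.996 gf 0.0 q7 -0.86
```

View pics/w5.png

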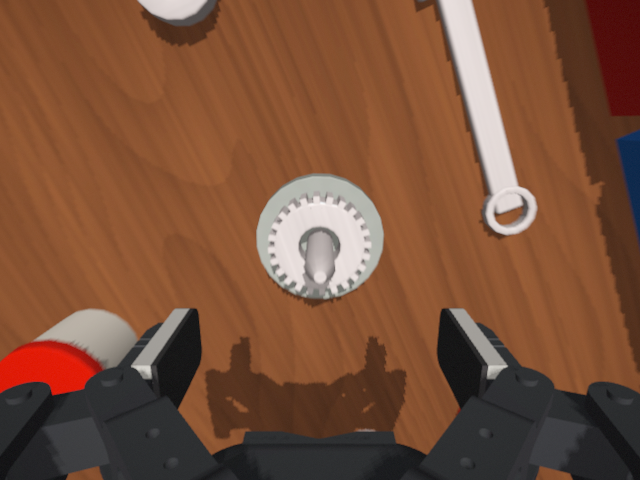

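The large gear lies flat on the base, shaft through its bore at (319,245). Now the sleeve.

arm_command --rows '[[[60, -0.05, -0.28, 0, 0], [60, -0.12, -0.6, 0, 0], [60, -0.14, -0.7, 0, 0], [60, -0.14, -0.7, 0, 0], [60, -0.1, -0.4, 0, 0], [60, -0.05, -0.2, 0, 0], [60, 0, 0, -0.3, 0], [60, 0, 0, -0.3, 0], [60, 0, 0, -0.2, 0], [60, 0, 0, 0, 0]]]'

```text
t: 9.15
eef_pos: [0.6114, -0.0866, 0.0652]
tool_rot: [-0.001, 0.837, 0.548, -0.001]
contact_force: [1.4, 0.5, -0.2]
gripper_width: 0.706
grasp_force: 0.0
```

```bash
python3 wl.py w6.png sleeve
```

```text
t 9.15 p [ 0.6114 -0.0866  0.0652] phi -0.411 F [ 1.4  0.5 -0.2] w 0.706 gf 0.0 q7 -0.61
sleeve [ 0.6118 -0.088 ] 0.95 TCP-> [ 0.0004 -0.0014] units [ 0.007 -0.023]
```

arm_command --rows '[[[60, 0.01, -0.02, -0.3, 0], [60, 0, 0, -0.35, 0], [60, 0, 0, -0.25, 0], [60, 0, 0, -0.1, 0], [60, 0, 0, 0, 0], [25, 0, 0, 0, 0], [25, 0, 0, 0, 0], [25, 0, 0, 0, 0], [25, 0, 0, 0, 0], [25, 0, 0, 0, 0]]]'

```text
t: 10.45
eef_pos: [0.6136, -0.089, 0.0078]
tool_rot: [0.0, 0.837, 0.547, 0.001]
contact_force: [-1.1, 0.5, 6.1]
gripper_width: 0.37
grasp_force: 40.4
```

arm_command --rows '[[[25, 0, 0, 0.4, 0], [25, 0, 0, 0.7, 0], [25, 0.04, 0.2, 0.6, 0], [25, 0.1, 0.5, 0.1, 0], [25, 0.14, 0.7, 0, 0], [25, 0.14, 0.7, 0, 0], [25, 0.1, 0.5, 0, 0], [25, 0.06, 0.3, 0, 0], [25, 0, 0, 0, 0], [25, 0, 0, 0, 0]]]'

```text
t: 11.7
eef_pos: [0.6476, 0.0828, 0.1146]
tool_rot: [0.001, 0.838, 0.546, -0.001]
contact_force: [-0.5, -0.2, -0.4]
gripper_width: 0.368
grasp_force: 39.9
```

```bash
python3 - <<'E'
from h import *
p=st();im,P=snap('wrist','w7.png')
z=p[2]-.0078
for r,zz,c in((.012,z+.024,(0,255,0)),(.017,z+.024,(0,0,255))):
    q=[w2p(P,[p[0]+x,p[1]+y,zz]) for x,y,_ in ring(r,0)];cv2.polylines(im,[np.int32(q)],True,c,1)
q=[w2p(P,[.6484+x,.085+y,.015]) for x,y,_ in ring(.04,0)];cv2.polylines(im,[np.int32(q)],True,(255,0,0),1)
cv2.imwrite('pics/w7.png',im[:,:,::-1])
E
```

```text
t 11.7 p [0.6476 0.0828 0.1146] phi -0.415 F [-0.5 -0.2 -0.4] w 0.368 gf 39.9 q7 -0.86
```

View pics/w7.png

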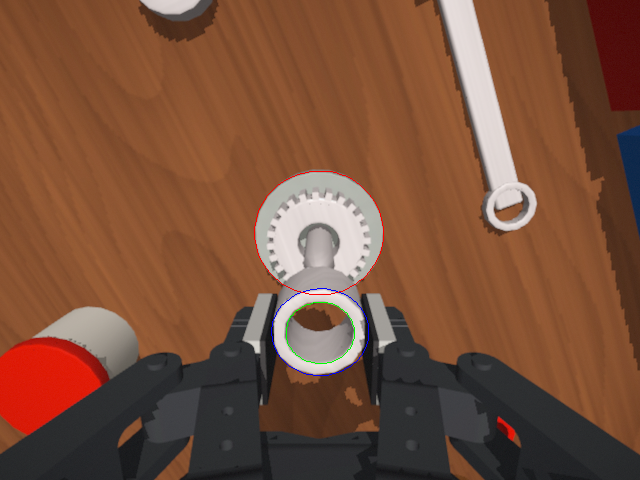

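The sleeve sits centred on the TCP, bore (320,332); base outline matches the estimate.

arm_command --rows '[[[25, 0.015, 0.035, 0, 0], [25, 0, 0, -0.1, 0], [25, 0, 0, -0.15, 0], [25, 0, 0, -0.15, 0], [25, 0, 0, -0.15, 0], [25, 0, 0, -0.15, 0], [25, 0, 0, -0.15, 0], [25, 0, 0, -0.15, 0], [25, 0, 0, -0.1, 0], [25, 0, 0, 0, 0]]]'

```text
t: 13.0
eef_pos: [0.6483, 0.0871, 0.0484]
tool_rot: [-0.0, 0.837, 0.547, -0.0]
contact_force: [-0.2, 0.2, -0.5]
gripper_width: 0.372
grasp_force: 39.9
```

arm_command --rows '[[[25, 0, -0.02, -0.06, 0], [25, 0, 0, -0.06, 0], [25, 0, 0, -0.01, 0], [25, 0, 0, 0, 0], [60, 0, 0, 0, 0], [60, 0, 0, 0, 0], [60, 0, 0, 0, 0], [60, 0, 0, 0.3, 0], [60, 0, 0, 0.5, 0], [85, 0, 0, 0.6, 0]]]'

```text
t: 14.25
eef_pos: [0.6485, 0.086, 0.1268]
tool_rot: [-0.0, 0.837, 0.547, -0.0]
contact_force: [0.1, 0.0, 0.7]
gripper_width: 0.895
grasp_force: 0.0
```

```bash
python3 - <<'E'
from h import *
st();snap('wrist','w8.png');im,P=snap('top','t2.png');
h=comp(im,222,247);w=np.array([p2w(P,*x,.016)[:2] for x in h],np.float32)
# cam fit with orientation: match hull
best=None
for th in np.arange(1.2,2.3,.02):
    X,r=fit(P,h,camdisc,th);R=np.array([[np.cos(th),-np.sin(th)],[np.sin(th),np.cos(th)]])
    q=camdisc.copy();q[:,:2]=q[:,:2]@R.T+X
    hp=cv2.convexHull(np.array([w2p(P,x) for x in q],np.float32))
    i,_=cv2.intersectConvexConvex(hp,h[:,None]); s=i/max(cv2.contourArea(hp),cv2.contourArea(h))
    if best is None or s>best[0]:best=(s,th,X,r)
print(best)
E
```

```text
t 14.25 p [0.6485 0.086  0.1268] phi -0.413 F [0.1 0.  0.7] w 0.895 gf 0.0 q7 -0.86
(0.9194500760305929, np.float64(1.5600000000000003), array([0.63530916, 0.25159413]), 0.9194500392401198)
```

View pics/w8.png

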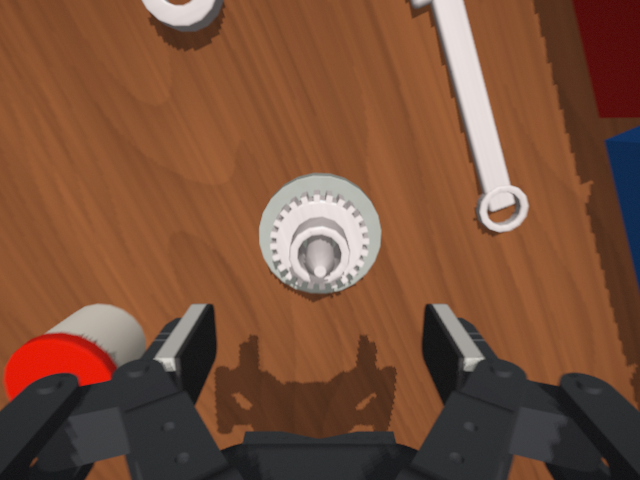

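The sleeve is down on the gear, concentric about the shaft (319,252). Now above the cam, turning the tool by 0.4 rad.

arm_command --rows '[[[70, -0.02, 0.27, 0, 0.5], [70, -0.04, 0.5, 0, 1], [70, -0.05, 0.7, 0, 1], [70, -0.05, 0.7, 0, 1], [70, -0.04, 0.4, 0, 1], [70, -0.02, 0.2, -0.1, 0.5], [70, 0, 0, -0.2, 0], [70, 0, 0, -0.1, 0], [70, 0, 0, 0, 0], [70, 0, 0, 0, 0]]]'

```text
t: 15.6
eef_pos: [0.6359, 0.2512, 0.1013]
tool_rot: [0.0, 0.712, 0.702, 0.0]
contact_force: [0.6, 0.3, 0.7]
gripper_width: 0.818
grasp_force: 0.0
```

```bash
cat > camfit.py <<'E'
from h import *
from scipy.optimize import minimize
p=st();im,P=snap('wrist','w9.png')
h=comp(im,*w2p(P,[.635,.252,.016]));print('n',len(h),h.min(0),h.max(0))
def proj(v):
    R=np.array([[np.cos(v[2]),-np.sin(v[2])],[np.sin(v[2]),np.cos(v[2])]]);q=camdisc.copy();q[:,:2]=q[:,:2]@R.T+v[:2]
    return cv2.convexHull(np.array([w2p(P,x) for x in q],np.float32))
def f(v):
    hp=proj([v[0]/100,v[1]/100,v[2]]);i,_=cv2.intersectConvexConvex(hp,h[:,None]);return -i/(cv2.contourArea(hp)+cv2.contourArea(h)-i)
r=min((minimize(f,[63.5/1,25.2,t],method='Nelder-Mead',options=dict(initial_simplex=[[63.5,25.2,t],[64,25.2,t],[63.5,25.7,t],[63.5,25.2,t+.2]])) for t in(1.4,1.6,1.8)),key=lambda r:r.fun)
v=r.x/[100,100,1];print(v.round(4),r.fun,'units',((v[:2]-p[:2])/.06).round(3))
cv2.polylines(im,[np.int32(proj(v))],True,(255,0,0),1);cv2.imwrite('pics/w9.png',im[:,:,::-1])
E
python3 camfit.py
```

```text
t 15.6 p [0.6359 0.2512 0.1013] phi -0.014 F [0.6 0.3 0.7] w 0.818 gf 0.0 q7 -0.76
n 32 [280. 188.] [356. 283.]
[0.6349 0.2506 1.5314] -0.9739087068930837 units [-0.016 -0.011]
```

View pics/w9.png

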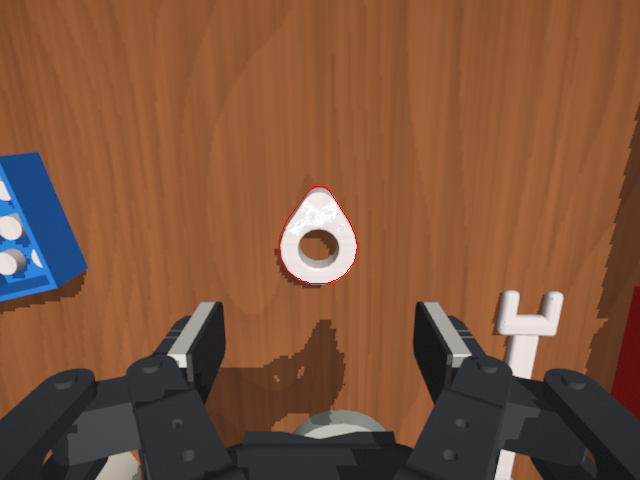

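The cam outline fits: bore at (318,248), nose straight up at (319,188), and the pads face its flanks. Descend and grip.

arm_command --rows '[[[70, -0.015, -0.01, -0.25, -0.3], [70, 0, 0, -0.35, 0], [70, 0, 0, -0.4, 0], [70, 0, 0, -0.35, 0], [70, 0, 0, -0.2, 0], [70, 0, 0, -0.07, 0], [35, 0, 0, 0, 0], [35, 0, 0, 0, 0], [35, 0, 0, 0, 0], [35, 0, 0, 0, 0]]]'

```text
t: 16.9
eef_pos: [0.6352, 0.2519, 0.005]
tool_rot: [0.0, 0.72, 0.694, 0.001]
contact_force: [-0.9, -0.5, 5.8]
gripper_width: 0.518
grasp_force: 41.1
```

arm_command --rows '[[[35, 0, 0, 0.3, 0], [35, 0, 0, 0.7, 0], [35, 0, 0, 0.7, 0], [35, 0.02, -0.28, 0.22, 0], [35, 0.04, -0.6, 0, 0], [35, 0.06, -0.7, 0, 0], [35, 0.05, -0.6, 0, 0], [35, 0.03, -0.4, 0, 0], [35, 0.02, -0.2, 0, 0], [35, 0, 0, 0, 0]]]'

```text
t: 18.15
eef_pos: [0.6476, 0.0844, 0.1189]
tool_rot: [-0.0, 0.72, 0.694, -0.0]
contact_force: [-0.7, 0.6, -1.9]
gripper_width: 0.516
grasp_force: 41.3
```

arm_command --rows '[[[35, 0, 0, 0, 0], [35, 0, 0, 0, 0], [35, 0, 0, 0, 0], [35, 0, 0, 0, 0], [35, 0, 0, 0, 0], [35, 0, 0, 0, 0], [35, 0, 0, 0, 0], [35, 0, 0, 0, 0], [35, 0, 0, 0, 0], [35, 0, 0, 0, 0]]]'

```text
t: 19.4
eef_pos: [0.6477, 0.0847, 0.1191]
tool_rot: [0.0, 0.72, 0.694, 0.0]
contact_force: [-0.4, 1.5, -2.1]
gripper_width: 0.519
grasp_force: 41.3
```

```bash
python3 - <<'E'
from h import *
p=st();im,P=snap('wrist','w10.png')
z=p[2]-.005+.016
q=[w2p(P,[p[0]+x,p[1]+y,z]) for x,y,_ in ring(.012,0)];cv2.polylines(im,[np.int32(q)],True,(0,255,0),1)
for r,zz in((.04,.015),(.017,.057)):
  q=[w2p(P,[.6484+x,.085+y,zz]) for x,y,_ in ring(r,0)];cv2.polylines(im,[np.int32(q)],True,(255,0,0),1)
cv2.imwrite('pics/w10.png',im[:,:,::-1])
E
```

```text
t 19.4 p [0.6477 0.0847 0.1191] phi -0.037 F [-0.4  1.5 -2.1] w 0.519 gf 41.3 q7 -0.53
```

View pics/w10.png

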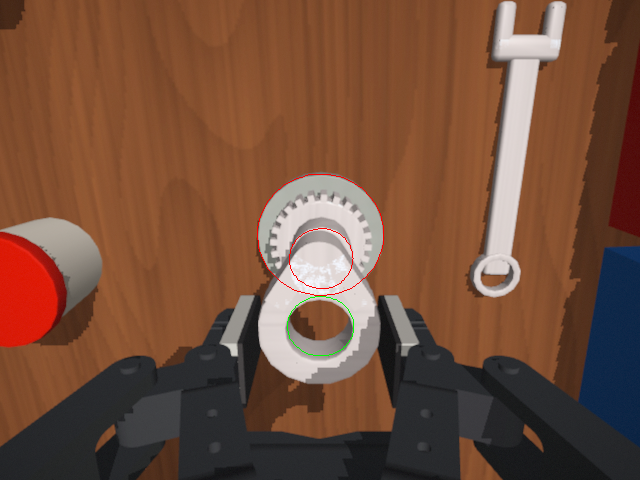

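The cam bore (320,326) matches the TCP; level. Lower onto the shaft.

arm_command --rows '[[[35, 0.01, 0, -0.08, 0], [35, 0, 0, -0.12, 0], [35, 0, 0, -0.12, 0], [35, 0, 0, -0.12, 0], [35, 0, 0, -0.12, 0], [35, 0, 0, -0.12, 0], [35, 0, 0, -0.12, 0], [35, 0, 0, -0.06, 0], [35, 0, 0, 0, 0], [35, 0, 0, 0, 0]]]'

```text
t: 20.7
eef_pos: [0.6485, 0.0848, 0.0678]
tool_rot: [0.0, 0.72, 0.694, 0.0]
contact_force: [-0.0, -0.7, -1.8]
gripper_width: 0.518
grasp_force: 41.3
```

arm_command --rows '[[[35, 0, 0, -0.05, 0], [35, 0, 0, -0.05, 0], [35, 0, 0, 0, 0], [35, 0, 0, 0, 0], [70, 0, 0, 0, 0], [70, 0, 0, 0, 0], [70, 0, 0, 0, 0], [70, 0, 0, 0.3, 0], [80, 0, 0, 0.5, 0], [80, 0, 0, 0.5, 0]]]'

```text
t: 21.95
eef_pos: [0.6485, 0.0849, 0.1416]
tool_rot: [0.0, 0.72, 0.694, 0.0]
contact_force: [-0.1, 0.3, 0.4]
gripper_width: 0.941
grasp_force: 0.0
```

```bash
python3 - <<'E'
from h import *
st();im,P=snap('wrist','w11.png');im2,P2=snap('scene','s3.png')
a=im[150:350,200:440];b=cv2.resize(im2[170:290,270:414],(240*3//2,300));
o=np.zeros((300,720,3),np.uint8);o[:,:360]=cv2.resize(a,(360,300));o[:,360:]=b
cv2.imwrite('pics/c11.png',o[:,:,::-1])
E
```

```text
t 21.95 p [0.6485 0.0849 0.1416] phi -0.037 F [-0.1  0.3  0.4] w 0.941 gf 0.0 q7 -0.52
```

View pics/c11.png

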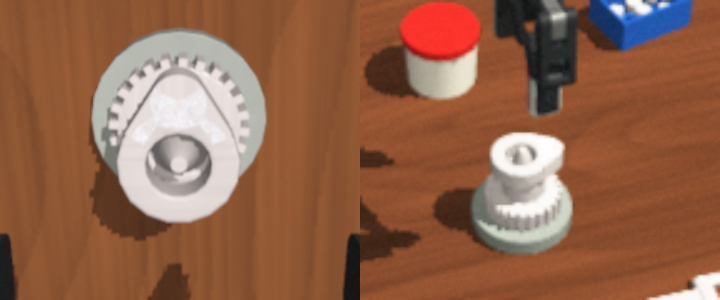

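The stack is right: cam flat on sleeve on gear, shaft nose in the cam's bore. Now the small gear.

arm_command --rows '[[[60, -0.15, -0.3, 0, 0.2], [60, -0.3, -0.6, 0, 0.6], [60, -0.4, -0.8, 0, 0.7], [60, -0.4, -0.8, 0, 0.7], [60, -0.4, -0.8, 0, 0.7], [60, -0.4, -0.8, 0, 0.7], [60, -0.4, -0.8, 0, 0], [60, -0.3, -0.5, 0, 0], [60, -0.11, -0.22, 0, 0], [60, 0, 0, 0, 0]]]'

```text
t: 23.3
eef_pos: [0.4768, -0.2526, 0.1397]
tool_rot: [0.0, 0.613, 0.79, 0.0]
contact_force: [1.0, -0.3, -0.4]
gripper_width: 0.703
grasp_force: 0.0
```

arm_command --rows '[[[60, 0, 0, -0.2, 0], [60, 0, 0, -0.4, 0], [60, 0, 0, -0.3, 0], [60, 0, 0, -0.1, 0], [60, 0, 0, 0, 0], [60, 0, 0, 0, 0], [60, 0, 0, 0, 0], [60, 0, 0, 0, 0], [60, 0, 0, 0, 0], [60, 0, 0, 0, 0]]]'

```text
t: 24.55
eef_pos: [0.4767, -0.2525, 0.0796]
tool_rot: [0.0, 0.613, 0.79, 0.0]
contact_force: [0.5, -0.8, -0.7]
gripper_width: 0.705
grasp_force: 0.0
```

```bash
python3 wl.py w12.png small
```

```text
t 24.55 p [ 0.4767 -0.2525  0.0796] phi 0.251 F [ 0.5 -0.8 -0.7] w 0.705 gf 0.0 q7 0.31
small [ 0.4767 -0.2521] 1.0 TCP-> [-0.      0.0004] units [-0.     0.007]
```

arm_command --rows '[[[60, 0, 0.007, -0.25, 0], [60, 0, 0, -0.35, 0], [60, 0, 0, -0.35, 0], [60, 0, 0, -0.2, 0], [60, 0, 0, -0.09, 0], [60, 0, 0, 0, 0], [30, 0, 0, 0, 0], [30, 0, 0, 0, 0], [30, 0, 0, 0, 0], [30, 0, 0, 0, 0]]]'

```text
t: 25.85
eef_pos: [0.4773, -0.2522, 0.006]
tool_rot: [0.001, 0.613, 0.79, 0.0]
contact_force: [-1.6, 0.4, 6.5]
gripper_width: 0.468
grasp_force: 39.9
```

arm_command --rows '[[[30, 0, 0, 0.3, 0], [30, 0, 0, 0.6, 0], [30, 0.1, 0, 0.5, 0], [30, 0.3, 0, 0.1, 0], [30, 0.5, 0, 0, 0], [30, 0.6, 0, 0, 0], [30, 0.5, 0, 0, 0], [30, 0.275, 0, 0, 0], [30, 0.1, 0, 0, 0], [30, 0, 0, 0, 0]]]'

```text
t: 27.1
eef_pos: [0.6189, -0.2521, 0.0955]
tool_rot: [-0.0, 0.613, 0.79, -0.0]
contact_force: [-0.5, 0.4, -1.6]
gripper_width: 0.464
grasp_force: 40.6
```

```bash
python3 - <<'E'
from h import *
p=st();im,P=snap('wrist','w13.png')
z=p[2]-.006+.018
for r in(.012,.021):
  q=[w2p(P,[p[0]+x,p[1]+y,z]) for x,y,_ in ring(r,0)];cv2.polylines(im,[np.int32(q)],True,(0,255,0),1)
c,s=np.cos(.25),np.sin(.25)
q=[w2p(P,[.6198+c*x-s*y,-.2525+s*x+c*y,.015]) for x,y in((-.036,-.036),(.036,-.036),(.036,.036),(-.036,.036))];cv2.polylines(im,[np.int32(q)],True,(255,0,0),1)
cv2.imwrite('pics/w13.png',im[:,:,::-1])
E
```

```text
t 27.1 p [ 0.6189 -0.2521  0.0955] phi 0.251 F [-0.5  0.4 -1.6] w 0.464 gf 40.6 q7 0.26
```

View pics/w13.png

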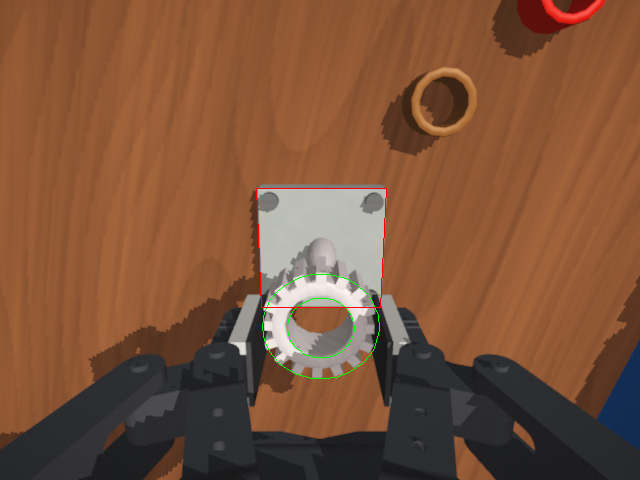

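Gear centred on the TCP at (321,327), base outline (258–386, 188) matches. Lower.

arm_command --rows '[[[30, 0.013, 0, -0.1, 0], [30, 0, -0.005, -0.15, 0], [30, 0, 0, -0.15, 0], [30, 0, 0, -0.15, 0], [30, 0, 0, -0.15, 0], [30, 0, 0, -0.15, 0], [30, 0, 0, -0.15, 0], [30, 0, 0, -0.14, 0], [30, 0, 0, 0, 0], [30, 0, 0, 0, 0]]]'

```text
t: 28.4
eef_pos: [0.6202, -0.2523, 0.0269]
tool_rot: [0.0, 0.613, 0.79, 0.0]
contact_force: [-0.2, -0.2, -0.6]
gripper_width: 0.458
grasp_force: 40.6
```

arm_command --rows '[[[30, 0, 0, -0.05, 0], [30, 0, 0, -0.05, 0], [30, 0, 0, 0, 0], [30, 0, 0, 0, 0], [60, 0, 0, 0, 0], [60, 0, 0, 0, 0], [60, 0, 0, 0, 0], [60, 0, 0, 0.3, 0], [80, 0, 0, 0.5, 0], [80, 0, 0, 0.7, 0]]]'

```text
t: 29.65
eef_pos: [0.6195, -0.2522, 0.1119]
tool_rot: [-0.001, 0.613, 0.79, -0.0]
contact_force: [0.8, -0.6, -0.1]
gripper_width: 0.94
grasp_force: 0.0
```

arm_command --rows '[[[80, 0, 0, 0.7, 0], [80, 0, 0, 0.5, 0], [80, -0.3, 0, 0.2, 0], [80, -0.5, 0, 0, 0], [80, -0.5, 0, 0, 0], [80, -0.3, 0, 0, 0], [80, 0, 0, 0, 0], [80, 0, 0, 0, 0], [80, 0, 0, 0, 0], [80, 0, 0, 0, 0]]]'

```text
t: 30.9
eef_pos: [0.5245, -0.252, 0.1945]
tool_rot: [-0.0, 0.613, 0.79, 0.0]
contact_force: [-0.3, 0.5, 0.2]
gripper_width: 0.936
grasp_force: 0.0
```

```bash
python3 - <<'E'
from h import *
st();im,P=snap('wrist','w14.png');im2,P2=snap('scene','s4.png')
def ov(c,rz):
  for r,z in rz: cv2.polylines(im3,[np.int32([(np.array(w2p(P2,[c[0]+x,c[1]+y+.0022,z]))-[110,200])*3 for x,y,_ in ring(r,0)])],True,(0,255,0),1)
im3=cv2.resize(im2[200:330,110:376],None,fx=3,fy=3)
ov((.6484,.085),[(.03,.033),(.017,.057),(.023,.073)]);ov((.6198,-.2525),[(.021,.033)])
cv2.imwrite('pics/c14.png',im3[:,:,::-1])
E
```

```text
t 30.9 p [ 0.5245 -0.252   0.1945] phi 0.252 F [-0.3  0.5  0.2] w 0.936 gf 0.0 q7 0.37
```

View pics/c14.png

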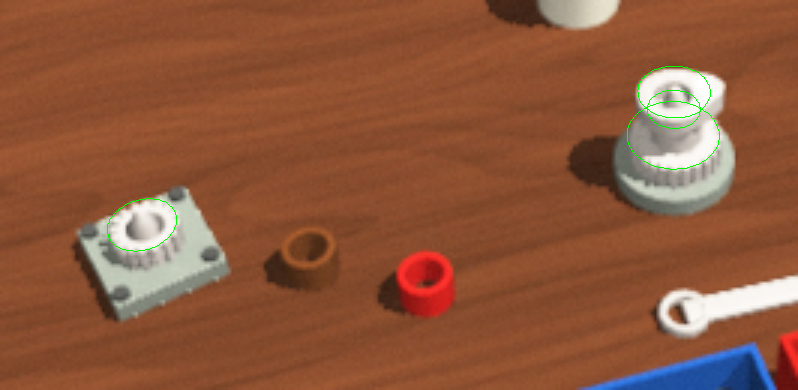

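Both stacks match their seated outlines: cam top near (675,95), small gear top near (142,225). The look-alikes have not moved.

```bash
python3 -c "
from station import job
print(job.hand_in())"
```

```text
the job is handed in; nothing more can be done
None
```

The job is handed in at about 31 s: the tall shaft holds the large gear, sleeve and cam in that order, and the short shaft holds the small gear. In the last camera picture all four matched their seated positions.

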